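# Close the green eyedrop capsule

### The arm

A 7-joint arm with a two-finger parallel gripper is mounted at the origin on the work surface. World frame = base frame: x ahead of the robot, y to its left, z up, the work surface at z = 0. Lengths are in m, angles in degrees, forces in N, time in s.
With the tool pointing down it reaches from about 0.4 to 0.85 m from the base axis. Payload 4.4 kg.
Tool frame: the origin (TCP) lies on the front face of the gripper's body, between the roots of the fingers; the fingertips stand 97 mm ahead of it and the grasp point (between the pads) lies manip.grasp_offset ahead of it (manip.grasp_offset is the distance from the TCP to the grasp point, in m); z points along the fingers, y is the direction in which the jaws open and shut (so a half turn about z gives the same grasp; the last joint's range is limited). The gripper opens to 94 mm and grips with 3 to 60 N. Pads are 16 mm wide; open, the fingers measure 119 mm over their backs; the gripper's body (75 mm by 177 mm) begins 78 mm behind the grasp point.
Start: joints at [64.584, 36.005, 2.206, 86.941, -1.547, 57.084, -1.146], TCP at [0.24, -0.604, 0.303] pointing down, gripper open.
Joint ranges: [-175.42, 175.42], [-21.48, 121.26], [-71.46, 75.88], [10.55, 141.38], [-63.04, 243.04], [13.31, 113.54], [-168.57, 168.57]. Speed limits (degrees/s): [147.25, 147.25, 180, 180, 180, 180, 180].

### API

Orientations are given as [roll, pitch, yaw] about the fixed x, y, z axes, in that order (R = Rz(yaw) Ry(pitch) Rx(roll)).
In Python, from station import manip, cams gives the robot as it stands. The module is installed in compiled form; this text tells all that it offers.
- The arm moves only by the shell command python3 -m crank 'ROWS'. ROWS is JSON, a list of rows, each a list of 7 numbers: the shift along the world's x, y, z in cm, then the turn, a rotation vector about the world's x, y, z in rad, then the opening, from -1 (shut) to 1 (fully open). A call has 1 to 10 rows; each row is the pose to reach, as a shift and turn from the pose commanded when the call began; what a row does not reach only later rows make up. A row lasts 1/12 s, in which the tool goes at most 41.7 mm and 7.16 degrees, less where a joint would pass 70% of its speed; a pose out of reach is approached as far as the arm can. A call with a gripper value outside its range is refused whole. The fingers move at their own pace and stop on an object; the grip force is fixed at half the most. Time passes only in rows, so rows that repeat a pose let the fingers close. It gives the time, the measured TCP pose, the force and the opening at its end, in the units of the state.
- manip.state(): the state, without advancing time (a new reading comes with each control period).
- cams.camera(name): name is "side" or "top" or "wrist"; returns a dict with "frame" (400x640x3 uint8, red, green, blue), "fx", "fy", "cx", "cy" (pixels), "eye" and "attitude" of the camera in the world; the wrist camera has in their place "tool_from_camera" (4x4, takes a point from camera to tool coordinates, whose origin is the TCP and whose axes are the flange's). Camera axes: x right, y up, looking along -z (the intrinsics and any distortion apply to the point x, -y, -z); pixel columns grow to the right and rows downward; lengths in m; the calibration is good to about 2 mm. A picture is of the moment at which its call begins: read the wrist's pose just before it. There is no depth.
- manip.close_job(): hands the job in, once; it reports no verdict.
Trained networks look in a picture, given as the dict that the camera call returned (one of the last four; its "shot" number tells which), for a name from the list of things; names that differ only in an ending like _2 or _b are one class to them, and where a whole thing is asked for, a point or a joint stands for the part that bears it (a point fixed in the world has none). Each returns a list of dicts, best first, with "p" (0 to 1); they miss things now and then, are a little off and sometimes report something else, mostly with a low value. They report only what shows in the picture. A call takes as long as a camera call. They do not tell look-alikes from the thing itself.
- cams.spot_in(picture, name): "at" ([x, y, z] in m, in world coordinates, good to about 4 mm: the middle of the surface that is visible of it).
The state is a dict: "time_s": time; "joint_positions": joint angles; "qvel": joint speeds; "tau": joint torques, N m; "eef_pos": TCP position; "ee_rot": TCP orientation; "ft_force": force on the tool from outside, world axes, zero at the start; "moment": the same for the moment, N m; "opening": opening from 0.0 (shut) to 1.0 (fully open).
Only numpy, scipy, OpenCV 4.12 (cv2) and the standard library are available. Lean on these libraries where they do the work, as an engineer would, in place of code of your own. Each camera call takes 0.05 s, during which the arm holds its last target.

### The job

Close the green eyedrop capsule: lift the green cover off the steel tray by its white grip, lower it upright over the small canister standing in the green base until it sits fully down, with its two white wings in the gaps between the two steel hooks, then twist it until the wings sit squarely under the hooks, and let go. Leave the canister standing in its place and the orange cover where it is.

Things in the scene. Friction and masses are not known exactly. Their poses are not given: they have to be found in the camera images.
- green_cover: Green hollow cup (sizes mm), mouth down in a steel tray (rim 16): 75 tall, outer dia 72, mouth dia 65, inside height 70, 90 g. On its flat top a white grip fin along x: 46 long, 14 thick (along y), 28 high, to z=103; pinch it across y from above. At the rim two white wings along +x and -x, to 54 from the axis, 18 wide, 8 thick. Origin: centre of the rim, underneath; z up.
- orange_cover: The same cover in orange, loose in the same tray, either nearer the robot or farther than the green one. Not wanted; leave it. Origin and axes as for the green cover.
- base: Green plate (mm), dia 152, 8 thick, fixed to the cart. Centre ring to z=18, outer dia 50, holds the canister. At +x and -x a steel hook: post 64 from the axis, tongue 34 wide reaching in to 44, underside z=24, top z=30. Cover rim rests at z=8, goes down with wings over 35 deg from the hooks; turns either way, no stop or click; closed: cover x along base x or opposite. Origin: underside centre.
- canister: Small closed canister, 34 mm diameter, 56 mm tall, white with a blue cap, 50 g, standing loose on the base plate inside the ring (its top is 64 mm above the base's origin). Origin: centre of its underside, z up.
There are look-alikes about, which are no part of the job. What is shaped like the canister but pink or yellow is not meant.

How it is judged (in metres and radians):
On the way:
1. the green cover sits fully down on the base around the canister, its wings in the gaps between the hooks (z of green_cover in the frame of base below 0.014 m and horizontal distance between green_cover and base below 0.012 m and angle between green_cover's own z axis and vertical below 0.17 rad and angle between the x axis of green_cover and the x axis of base, either way round above 0.4 rad), for 0.1 s.
At the end, for the whole second after the job is handed in: The green cover rests fully down on the base plate (within 4 mm), upright, centred within 12 mm, its wings under the hooks within 12 degrees, released and at rest; the canister stands upright in the ring inside it; the orange cover is within 30 mm of where it was (z of green_cover in the frame of base below 0.012 m and horizontal distance between green_cover and base below 0.012 m and angle between green_cover's own z axis and vertical below 0.1 rad and angle between the x axis of green_cover and the x axis of base, either way round below 0.21 rad and linear speed of green_cover below 0.02 m/s and horizontal distance between canister and base below 0.01 m and angle between canister's own z axis and vertical below 0.15 rad and distance of orange_cover from where it was at the start of the episode below 0.03 m); the robot touches nothing.
It fails at once if the orange cover is shifted by more than 30 mm (distance of orange_cover from where it was at the start of the episode above 0.03 m).
It fails at once if the canister is tipped over or pulled out of the base (angle between canister's own z axis and vertical above 0.6 rad or horizontal distance between canister and base above 0.02 m).
It also fails if it takes over 40 s, if anything falls off the work surface, if the arm or the gripper's body presses on something with over 40 N, if the wrist force passes 120 N, or if a joint passes its speed limit or range.

## Working session

There is one attempt and no reset: what is moved stays moved. The work goes in short steps, Python scripts to look and compute and a shell command to move; the robot and the scene stay as the last step left them, time stands still between calls to the robot, and variables do not carry over. Pictures are saved under pics/ and viewed, and the job is handed in when it is done.

```bash
mkdir -p pics; cat > h.py <<'E'
import numpy as np, cv2
from station import manip, cams
def shot(n,fn):
    st=manip.state(); p=cams.camera(n)
    cv2.imwrite('pics/'+fn,p['frame'][:,:,::-1]); return st,p
E
python3 - <<'E'
from h import *
s=manip.state(); print(s, manip.grasp_offset)
for n in ['side','top','wrist']:
    st,p=shot(n,n+'0.png'); print(n,{k:v for k,v in p.items() if k!='frame'})
    for o in ['green_cover','orange_cover','base','canister']:
        print(o,[(np.round(d['at'],3).tolist(),round(d['p'],2)) for d in cams.spot_in(p,o)])
E
```

```text
{'time_s': 0.0, 'joint_positions': array([64.58240593, 36.05674685,  2.19977143, 86.99477183, -1.5462483 ,
       57.08346732, -1.14643874]), 'qvel': array([-0.03155664, -0.02682371, -0.03506681,  0.06404581,  0.0949421 ,
        0.10086685,  0.00570333]), 'tau': array([ 8.47909341e-04, -5.49720740e+01,  1.14406351e+00, -1.86632091e+01,
       -5.20222820e-02,  2.35287391e-02,  1.66259824e-04]), 'eef_pos': array([ 0.23965741, -0.6036927 ,  0.30178446]), 'ee_rot': array([-1.79894602e+02,  2.31892483e-04,  2.16496972e+01]), 'ft_force': array([-0.92725099,  0.41761895,  0.17469473]), 'moment': array([ 0.01269853, -0.01156916,  0.05249522]), 'opening': 0.9980530482464806} 0.0784
side {'fx': 436.4819856779531, 'fy': 436.4819856779531, 'cx': 313.8412241275426, 'cy': 201.4267477217407, 'eye': array([0.36329429, 0.63494985, 0.62425665]), 'attitude': array([  42.35948714,   -0.83095055, -168.29284966]), 'shot': 1}
green_cover [([0.474, -0.145, 0.064], 0.62)]
orange_cover [([0.627, -0.162, 0.061], 0.6)]
base [([0.468, 0.219, 0.01], 0.86)]
canister [([0.477, 0.373, 0.046], 0.83), ([0.478, 0.212
[... 310 characters left out ...]
[([0.612, -0.176, 0.079], 0.85)]
base [([0.479, 0.202, 0.01], 0.85)]
canister [([0.474, 0.356, 0.056], 0.84), ([0.474, 0.2, 0.061], 0.7), ([0.324, 0.216, 0.054], 0.63)]
wrist {'fx': 332.2123744552311, 'fy': 332.2123744552311, 'cx': 325.1560109263764, 'cy': 203.49399818688073, 'tool_from_camera': array([[-9.55760490e-04,  9.63677978e-01,  2.67065238e-01,
         7.76351805e-02],
       [ 9.99999272e-01,  7.24474064e-04,  9.64558679e-04,
         4.70931505e-04],
       [ 7.36042119e-04,  2.67065966e-01, -9.63677969e-01,
        -8.20506123e-02],
       [ 0.00000000e+00,  0.00000000e+00,  0.00000000e+00,
         1.00000000e+00]]), 'shot': 3}
green_cover []
orange_cover []
base []
canister []
```

View pics/top0.png

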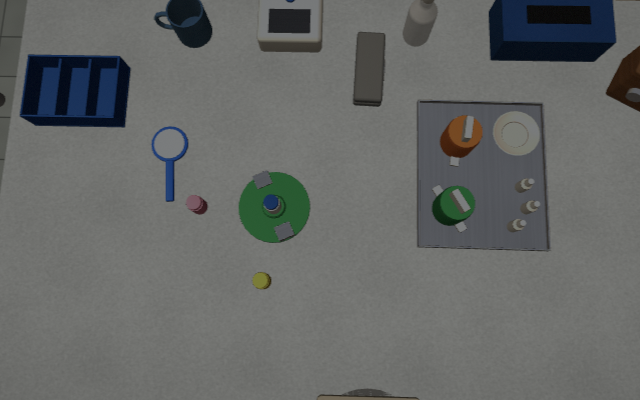

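View pics/side0.png

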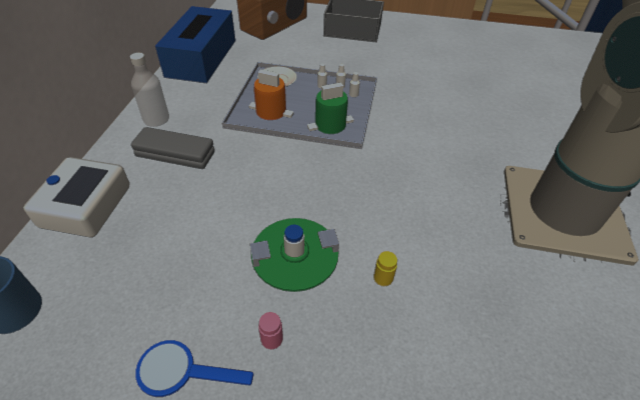

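The top view shows the green cover at about (457,204) with its fin at (460,201), and the orange cover at (462,136), farther from the robot. The base is at (274,207) with a blue-capped white canister at (271,202). The pink one (196,204) and the yellow one (261,280) are look-alikes. I'll confirm with enlarged crops.

```bash
python3 - <<'E'
import cv2, numpy as np
i=cv2.imread('pics/top0.png')
a=cv2.resize(i[110:250,410:550],None,fx=4,fy=4,interpolation=cv2.INTER_CUBIC)
b=cv2.resize(i[165:250,235:315],None,fx=6,fy=6,interpolation=cv2.INTER_CUBIC)
cv2.imwrite('pics/ca.png',np.clip(a*1.6,0,255));cv2.imwrite('pics/cb.png',np.clip(b*1.6,0,255))
E
```

```text
[ WARN:0@0.067] global loadsave.cpp:1063 imwrite_ Unsupported depth image for selected encoder is fallbacked to CV_8U.
```

View pics/ca.png

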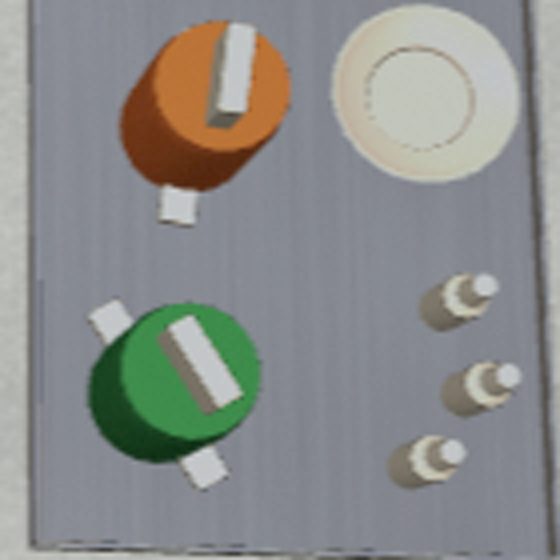

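View pics/cb.png

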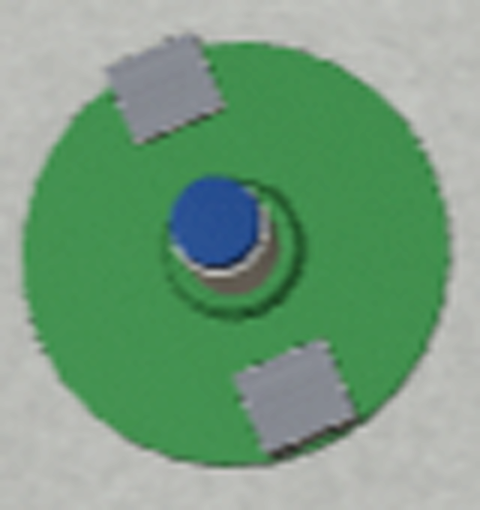

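The crop confirms it: the wanted cover is the green one with its fin at about (461,200), and the canister is the white one with the blue cap inside the ring. Next I'll compute the positions.

```bash
cat >> h.py <<'E'
from scipy.spatial.transform import Rotation as Ro
def cam(p,st=None):
    if 'eye' in p: return np.array(p['eye']),Ro.from_euler('xyz',p['attitude'],degrees=True).as_matrix()
    T=np.array(p['tool_from_camera']); R=Ro.from_euler('xyz',st['ee_rot'],degrees=True).as_matrix()
    return R@T[:3,3]+st['eef_pos'],R@T[:3,:3]
def ray(p,u,v,z,st=None):
    e,R=cam(p,st); d=R@np.array([(u-p['cx'])/p['fx'],-(v-p['cy'])/p['fy'],-1]); return e+d*(z-e[2])/d[2]
def proj(p,X,st=None):
    e,R=cam(p,st); c=R.T@(np.array(X)-e); return np.array([p['cx']+p['fx']*c[0]/-c[2],p['cy']-p['fy']*c[1]/-c[2]])
E
python3 - <<'E'
from h import *
_,p=shot('top','t1.png'); r=np.round
def show(n,u,v,z): x=ray(p,u,v,z); print(n,r(x,4)); return x
pts=[(170,322),(190,316),(242,395),(222,405)]
F=[ray(p,410+a/4,110+b/4,.106) for a,b in pts]; F=np.array(F); print('fin',r(F.mean(0),4)); 
d=(F[2]+F[3]-F[0]-F[1]); print('fin yaw',np.degrees(np.arctan2(d[1],d[0])), np.linalg.norm(d)/2)
c=show('top disc',410+190/4,110+371/4,.078)
w1=show('w',410+111/4,110+320/4,.011);w2=show('w',410+206/4,110+467/4,.011)
b=show('base',274.7,207.3,.004)
h1=show('h1',262.5,179.7,.03);h2=show('h2',284.3,231.3,.03);d=h2-h1;print('mid',(h1+h2)/2,np.degrees(np.arctan2(d[1],d[0])),np.linalg.norm(d))
show('can',235+218/6,165+221/6,.064)
s,q=shot('side','s1.png'); print(proj(q,F.mean(0)),proj(q,(h1+h2)/2),proj(q,h1),proj(q,h2))
o=ray(p,410+238/4,110+65/4,.106);print('orange fin',r(o,4))
i=cv2.imread('pics/s1.png')
a=cv2.resize(i[50:150,220:400],None,fx=4,fy=4,interpolation=cv2.INTER_CUBIC);cv2.imwrite('pics/cc.png',np.clip(a*1.5,0,255).astype('uint8'))
E
```

```text
fin [ 0.4814 -0.1672  0.106 ]
fin yaw -148.59767063584277 0.04546538572253358
top disc [ 0.4808 -0.1668  0.078 ]
w [ 0.5198 -0.1433  0.011 ]
w [ 0.4427 -0.1912  0.011 ]
base [0.4763 0.2006 0.004 ]
h1 [0.5299 0.2257 0.03  ]
h2 [0.4224 0.1759 0.03  ]
mid [0.47612924 0.20077364 0.03      ] -155.15692024394994 0.11843610195628455
can [0.4771 0.2011 0.064 ]
[332.43024509  84.63297313] [295.57075097 242.12606671] [260.89937515 248.26658709] [329.3470845  236.14406399]
orange fin [ 0.6287 -0.1866  0.106 ]
```

View pics/cc.png

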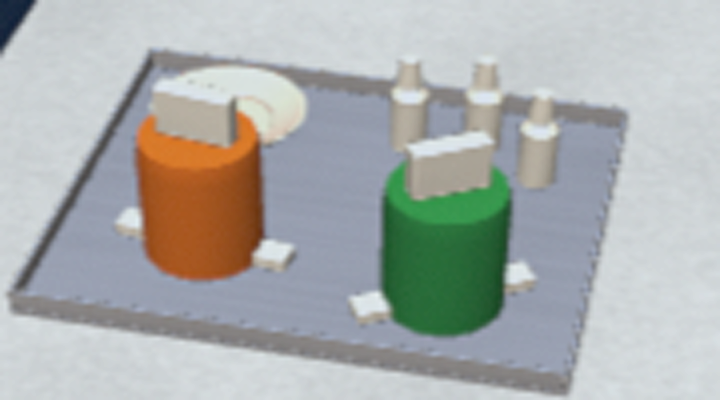

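```bash
python3 -m crank '[[1,1.8,0,0,0,0,1],[3,5.4,0,0,0,0.02,1],[5,9,0,0,0,0.05,1],[7,12.6,0,0,0,0.08,1],[9,16.2,0,0,0,0.1,1],[11,19.8,0,0,0,0.12,1],[13,23.4,0,0,0,0.14,1],[15,27,0,0,0,0.16,1],[17,30.6,0,0,0,0.172,1],[19,34.2,0,0,0,0.172,1]]' && python3 -m crank '[[1.9,3.5,0,0,0,0,1],[3.5,6.5,0,0,0,0,1],[4.6,8.6,-1,0,0,0,1],[5.1,9.5,-2,0,0,0,1],[5.1,9.5,-3,0,0,0,1],[5.1,9.5,-3,0,0,0,1],[5.1,9.5,-3,0,0,0,1]]'
python3 - <<'E'
from h import *
s,p=shot('wrist','w2.png'); print(s['joint_positions'],s['eef_pos'],s['ee_rot'])
for z,n in((.103,'t3'),(.106,'t')): pass
print(proj(p,[.4812,-.167,.106],s))
E
```

```text
time_s: 1.68
eef_pos: [0.4305, -0.2604, 0.303]
ee_rot: [180.0, -0.0, 31.5]
ft_force: [1.1, -0.4, 0.4]
opening: 1.0
time_s: 2.27
eef_pos: [0.4799, -0.1682, 0.2721]
ee_rot: [-180.0, 0.1, 31.4]
ft_force: [-0.1, -0.4, 0.8]
opening: 1.002
[ 17.7974415   26.89711956  -2.38225673 111.11979323   1.67440439
  42.12289208 -44.15606747] [ 0.47993575 -0.1682022   0.27206469] [-1.79952161e+02  1.06616452e-01  3.14154760e+01]
[324.60397142 211.91109615]
```

View pics/w2.png

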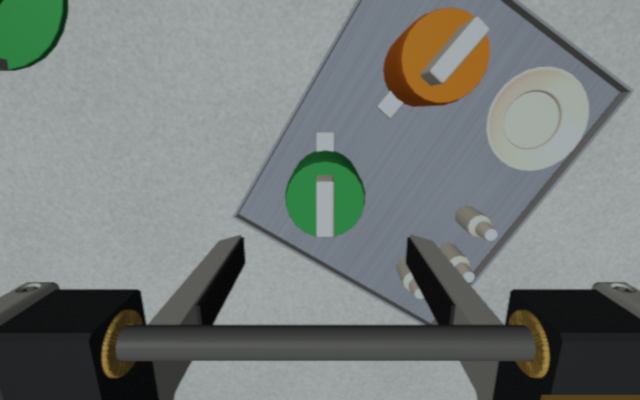

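The wrist view shows the fin at column ~324, rows 180–237. It is centred between the fingers and parallel to the pads, as predicted. I'll descend and grip.

```bash
python3 -m crank '[[0.1,0.1,-2,0,0,0,1],[0.1,0.1,-5,0,0,0,1],[0.1,0.1,-7.5,0,0,0,1],[0.1,0.1,-8.8,0,0,0,1],[0.1,0.1,-9.2,0,0,0,1],[0.1,0.1,-9.2,0,0,0,1],[0.1,0.1,-9.2,0,0,0,-1],[0.1,0.1,-9.2,0,0,0,-1],[0.1,0.1,-9.2,0,0,0,-1],[0.1,0.1,-9.2,0,0,0,-1]]' && python3 -m crank '[[0,0,0,0,0,0,-1],[0,0,0,0,0,0,-1],[0,0,0,0,0,0,-1],[0,0,0,0,0,0,-1],[0,0,0,0,0,0,-1],[0,0,0,0,0,0,-1]]'
```

```text
time_s: 3.15
eef_pos: [0.4823, -0.1664, 0.1816]
ee_rot: [179.9, -0.1, 31.5]
ft_force: [0.1, 0.4, 0.6]
opening: 0.755
time_s: 3.65
eef_pos: [0.4818, -0.1661, 0.1806]
ee_rot: [-180.0, 0.0, 31.5]
ft_force: [-0.4, -0.9, -0.1]
opening: 0.326
```

```bash
python3 -m crank '[[0,0,0,0,0,0,-1],[0,0,0,0,0,0,-1],[0,0,0,0,0,0,-1],[0,0,0,0,0,0,-1],[0,0,0,0,0,0,-1],[0,0,0,0,0,0,-1]]'
```

```text
time_s: 4.15
eef_pos: [0.4818, -0.1661, 0.1806]
ee_rot: [-180.0, 0.0, 31.5]
ft_force: [-0.1, 0.0, -0.7]
opening: 0.148
```

The opening of 0.148 is about 14 mm, which matches the fin, so it is gripped. Lifting.

```bash
python3 -m crank '[[0,0,0.5,0,0,0,-1],[0,0,1.5,0,0,0,-1],[0,0,3.5,0,0,0,-1],[0,0,6,0,0,0,-1],[0,0,8.5,0,0,0,-1],[0,0,10.5,0,0,0,-1],[0,0,11,0,0,0,-1],[0,0,11,0,0,0,-1],[0,0,11,0,0,0,-1]]'
python3 - <<'E'
from h import *
s,p=shot('side','s3.png'); s,p=shot('wrist','w3.png'); print(s['joint_positions'],s['eef_pos'],s['ee_rot'],s['ft_force'],s['opening'])
E
```

```text
time_s: 4.9
eef_pos: [0.4814, -0.1661, 0.2905]
ee_rot: [-180.0, 0.0, 31.5]
ft_force: [-0.8, 0.5, -1.3]
opening: 0.148
[ 17.66525457  25.50913654  -2.53474536 109.93065418   1.54912153
  44.69540931 -44.22479799] [ 0.48107991 -0.16596921  0.28983356] [-1.79923636e+02  6.90200316e-02  3.15012137e+01] [ 0.07744233 -0.7822849  -1.17251262] 0.1459864939429923
```

View pics/s3.png

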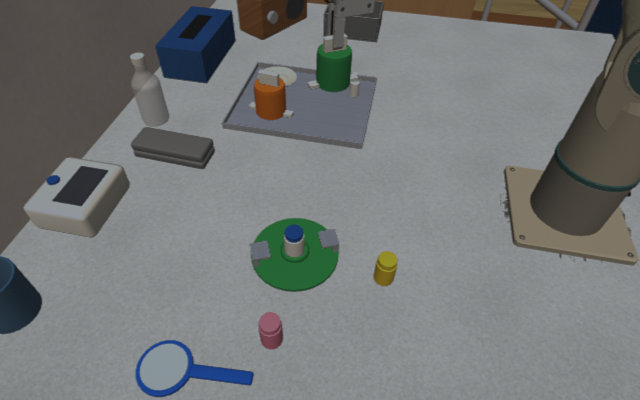

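View pics/w3.png

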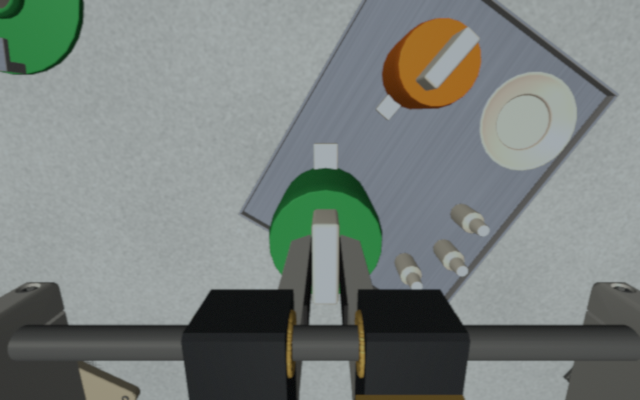

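The cover is lifted upright in the grip (side view ~(334,66)), and the orange cover is undisturbed. I'll carry it over and turn to yaw ≈75°, 50° off the hooks.

```bash
python3 -m crank '[[0,1,0,0,0,0.03,-1],[0,3,0,0,0,0.1,-1],[0,6,0,0,0,0.18,-1],[0,9,0,0,0,0.26,-1],[0,12,0,0,0,0.34,-1],[0,15,0,0,0,0.42,-1],[0,18,0,0,0,0.5,-1],[0,21,0,0,0,0.58,-1],[-0.2,24,0,0,0,0.66,-1],[-0.2,27,0,0,0,0.72,-1]]' && python3 -m crank '[[0,3,0,0,0,0.036,-1],[-0.2,6,0,0,0,0.036,-1],[-0.3,8.5,0,0,0,0.036,-1],[-0.3,9.5,0,0,0,0.036,-1],[-0.3,9.7,0,0,0,0.036,-1],[-0.3,9.7,0,0,0,0.036,-1],[-0.3,9.7,0,0,0,0.036,-1],[-0.3,9.7,0,0,0,0.036,-1]]'
python3 - <<'E'
from h import *
s,p=shot('side','s4.png'); s,p=shot('top','t4.png'); print(s['joint_positions'],s['eef_pos'],s['ee_rot'],s['ft_force'],s['opening'])
for n in 's4','t4':
    i=cv2.imread(f'pics/{n}.png'); c=i[120:300,200:400]; cv2.imwrite(f'pics/{n}c.png',np.clip(cv2.resize(c,None,fx=3,fy=3)*1.4,0,255).astype('uint8'))
s,p=shot('wrist','w4.png'); print(proj(p,[.4763,.2007,.008],s))
E
```

```text
time_s: 5.83
eef_pos: [0.478, 0.1072, 0.2902]
ee_rot: [-179.9, -0.0, 73.3]
ft_force: [0.6, 0.2, -1.3]
opening: 0.146
time_s: 6.5
eef_pos: [0.4769, 0.199, 0.2905]
ee_rot: [-180.0, 0.1, 74.7]
ft_force: [0.3, -0.4, -0.2]
opening: 0.145
[-14.66907136  26.66183976 -15.9312917  108.50069209   9.89102792
  46.19630009 -51.17851045] [0.47698674 0.19907783 0.29059593] [1.79996518e+02 6.15270302e-02 7.46883535e+01] [-0.62787367 -0.13042342 -0.46493848] 0.14296333145806955
[324.21245908 182.06456239]
```

View pics/s4c.png

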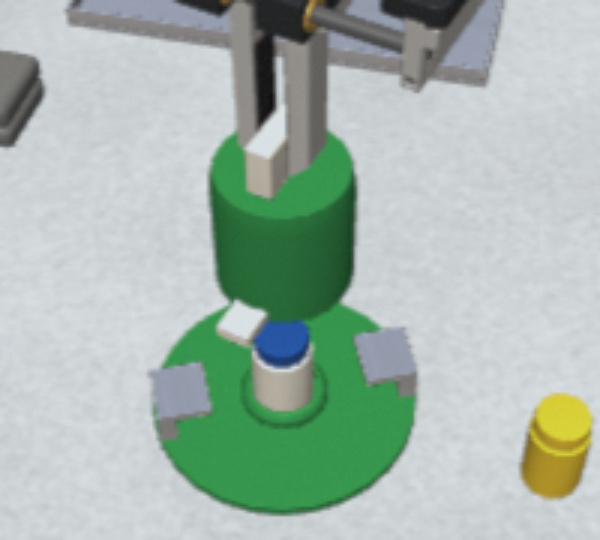

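View pics/t4c.png

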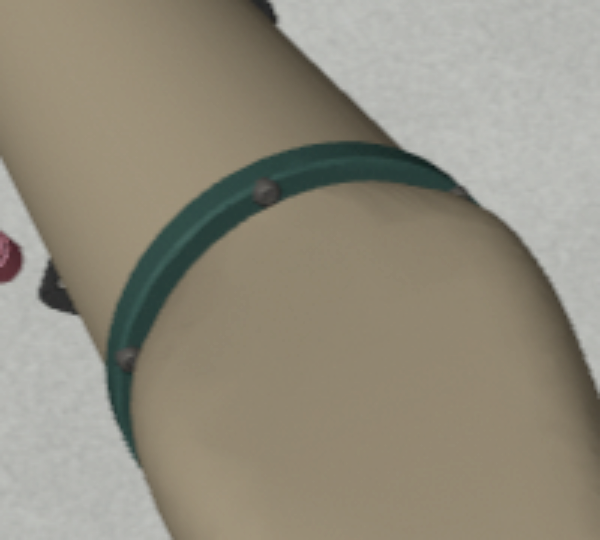

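View pics/w4.png

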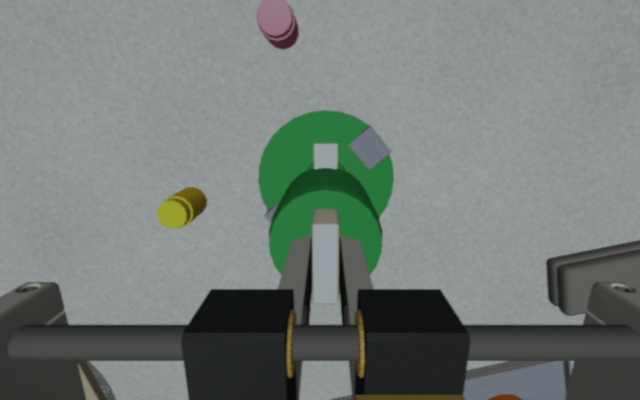

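The side view shows the cover upright above the canister, its wing at ~(243,322) in the crop lying between the hooks. The wrist view puts the base within 2 mm of the predicted position. Lowering.

```bash
python3 -m crank '[[0,0.1,-1,0,0,0,-1],[0,0.1,-2.5,0,0,0,-1],[0,0.1,-4,0,0,0,-1],[0,0.1,-5.5,0,0,0,-1],[0,0.1,-7,0,0,0,-1],[0,0.1,-8.2,0,0,0,-1],[0,0.1,-9,0,0,0,-1],[0,0.1,-9.4,0,0,0,-1],[0,0.1,-9.7,0,0,0,-1],[0,0.1,-9.7,0,0,0,-1]]' && python3 -m crank '[[0,0,-0.2,0,0,0,-1],[0,0,-0.4,0,0,0,-1],[0,0,-0.5,0,0,0,-1],[0,0,-0.6,0,0,0,-1],[0,0,-0.6,0,0,0,-1],[0,0,-0.6,0,0,0,-1]]'
```

```text
time_s: 7.48
eef_pos: [0.4768, 0.2018, 0.1934]
ee_rot: [-180.0, 0.0, 74.8]
ft_force: [0.5, -0.1, -0.6]
opening: 0.145
time_s: 7.98
eef_pos: [0.4768, 0.2018, 0.1878]
ee_rot: [180.0, -0.0, 74.8]
ft_force: [-0.0, 0.9, -1.0]
opening: 0.146
```

```bash
python3 -m crank '[[0,0,-0.05,0,0,0,-1],[0,0,-0.1,0,0,0,-1],[0,0,-0.1,0,0,0,-1],[0,0,-0.1,0,0,0,-1]]';python3 -m crank '[[0,0,-0.05,0,0,0,-1],[0,0,-0.1,0,0,0,-1],[0,0,-0.1,0,0,0,-1],[0,0,-0.1,0,0,0,-1]]'
```

```text
time_s: 8.32
eef_pos: [0.4768, 0.2018, 0.1867]
ee_rot: [180.0, -0.0, 74.8]
ft_force: [0.9, 0.4, -0.1]
opening: 0.149
time_s: 8.65
eef_pos: [0.4768, 0.2018, 0.1856]
ee_rot: [-180.0, 0.0, 74.8]
ft_force: [0.2, -0.2, -0.4]
opening: 0.145
```

```bash
python3 - <<'E'
from h import *
s,p=shot('side','s5.png'); print(s['ft_force'],s['eef_pos'])
i=cv2.imread(f'pics/s5.png'); c=i[150:300,220:380]; cv2.imwrite(f'pics/s5c.png',np.clip(cv2.resize(c,None,fx=4,fy=4)*1.4,0,255).astype('uint8'))
E
```

```text
[ 0.15204256 -0.2359556  -0.35951244] [0.47676675 0.20183343 0.18563948]
```

View pics/s5c.png

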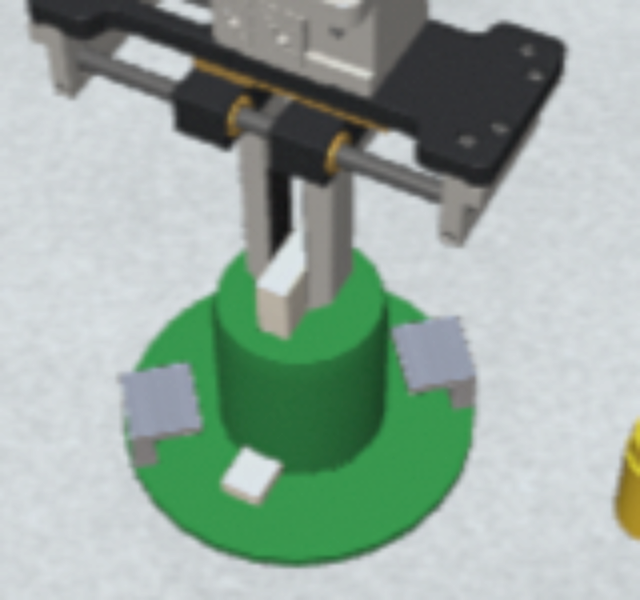

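Wings are in the gap and the cover is almost seated. I'll press down slightly until the force shows contact.

```bash
python3 -m crank '[[0,0,-0.05,0,0,0,-1],[0,0,-0.1,0,0,0,-1],[0,0,-0.1,0,0,0,-1]]';python3 -m crank '[[0,0,-0.05,0,0,0,-1],[0,0,-0.1,0,0,0,-1],[0,0,-0.1,0,0,0,-1]]'
```

```text
time_s: 8.95
eef_pos: [0.4769, 0.2019, 0.1855]
ee_rot: [180.0, -0.0, 74.8]
ft_force: [-1.8, -1.9, 7.5]
opening: 0.145
time_s: 9.2
eef_pos: [0.4768, 0.2019, 0.1855]
ee_rot: [179.9, -0.0, 74.8]
ft_force: [-3.3, -1.5, 18.1]
opening: 0.147
```

Contact: 18 N, seated at TCP z 0.1855. I'll relax the press and twist −50° (−0.873 rad).

```bash
python3 -m crank '[[0,0,0.1,0,0,0,-1],[0,0,0.17,0,0,0,-1],[0,-0.05,0.17,0,0,-0.04,-1],[0,-0.05,0.17,0,0,-0.12,-1],[0,-0.05,0.17,0,0,-0.22,-1],[0,-0.05,0.17,0,0,-0.32,-1],[0,-0.05,0.17,0,0,-0.42,-1],[0,-0.05,0.17,0,0,-0.52,-1],[0,-0.05,0.17,0,0,-0.62,-1],[0,-0.05,0.17,0,0,-0.7,-1]]' && python3 -m crank '[[0,0,0,0,0,-0.08,-1],[0,0,0,0,0,-0.14,-1],[0,0,0,0,0,-0.173,-1],[0,0,0,0,0,-0.173,-1],[0,0,0,0,0,-0.173,-1],[0,0,0,0,0,-0.173,-1]]'
python3 - <<'E'
from h import *
s,p=shot('side','s6.png'); print(s['ft_force'],s['eef_pos'],s['moment'],s['ee_rot'])
i=cv2.imread(f'pics/s6.png'); c=i[150:300,220:380]; cv2.imwrite(f'pics/s6c.png',np.clip(cv2.resize(c,None,fx=4,fy=4)*1.4,0,255).astype('uint8'))
E
```

```text
time_s: 10.03
eef_pos: [0.4768, 0.2017, 0.1855]
ee_rot: [-180.0, -0.0, 34.5]
ft_force: [-1.0, -0.3, 2.5]
opening: 0.144
time_s: 10.53
eef_pos: [0.4769, 0.2017, 0.1856]
ee_rot: [-180.0, -0.0, 24.9]
ft_force: [0.0, 0.8, 4.6]
opening: 0.144
[0.00836592 0.82181916 4.61847834] [0.47685984 0.20167309 0.18555264] [ 0.32741783  0.2914236  -0.03566096] [-1.79973230e+02 -3.07145546e-02  2.48503110e+01]
```

View pics/s6c.png

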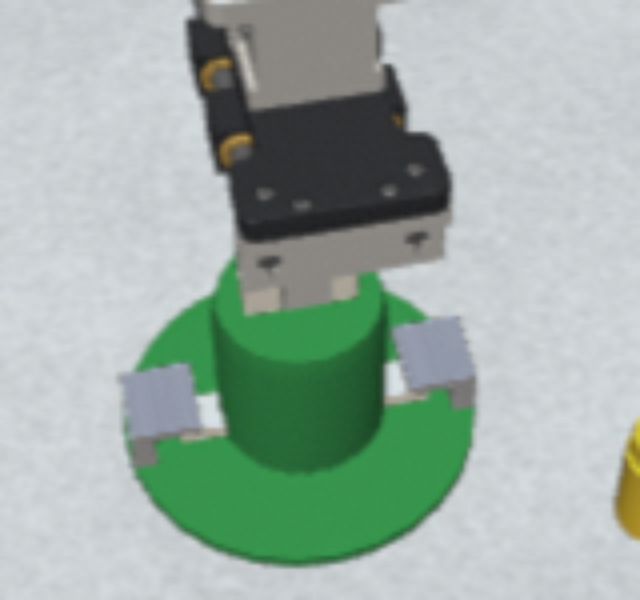

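Wings are under both hooks. Releasing.

```bash
python3 -m crank '[[0,0,0,0,0,0,1],[0,0,0,0,0,0,1],[0,0,0,0,0,0,1],[0,0,0,0,0,0,1],[0,0,0,0,0,0,1],[0,0,0,0,0,0,1],[0,0,0,0,0,0,1],[0,0,0,0,0,0,1]]' && python3 -m crank '[[0,0,0.5,0,0,0,1],[0,0,2,0,0,0,1],[0,0,4,0,0,0,1],[0,0,7,0,0,0,1],[0,0,10,0,0,0,1],[0,0,12,0,0,0,1],[0,0,12,0,0,0,1]]' && python3 -m crank '[[-0.5,-1,0,0,0,0,1],[-1,-4,0,0,0,0,1],[-1,-8,0,0,0,0,1],[-1,-12,0,0,0,0,1],[-1,-16,0,0,0,0,1],[-1,-20,0,0,0,0,1],[-1,-24,0,0,0,0,1],[-1,-26,0,0,0,0,1],[-1,-26,0,0,0,0,1],[-1,-26,0,0,0,0,1]]'
python3 - <<'E'
from h import *
for n,f in(('side','s7'),('top','t7')):
    s,p=shot(n,f+'.png')
    i=cv2.imread(f'pics/{f}.png'); c=i[150:300,220:380]; cv2.imwrite(f'pics/{f}c.png',np.clip(cv2.resize(c,None,fx=4,fy=4)*1.4,0,255).astype('uint8'))
    for o in ['green_cover','orange_cover','canister']:
        print(n,o,[(np.round(d['at'],3).tolist(),round(d['p'],2)) for d in cams.spot_in(p,o)])
print(s['time_s'],s['eef_pos'],s['ft_force'],s['opening'])
E
```

```text
time_s: 11.25
eef_pos: [0.4768, 0.2013, 0.1854]
ee_rot: [180.0, -0.0, 24.8]
ft_force: [1.0, 0.0, 0.3]
opening: 0.674
time_s: 11.83
eef_pos: [0.4787, 0.2021, 0.3099]
ee_rot: [-180.0, -0.5, 24.8]
ft_force: [0.2, 0.7, 0.4]
opening: 1.003
time_s: 12.67
eef_pos: [0.4653, -0.06, 0.3043]
ee_rot: [-179.9, 0.1, 24.6]
ft_force: [-0.1, 1.2, 0.5]
opening: 0.996
side green_cover [([0.467, 0.222, 0.083], 0.68)]
side orange_cover [([0.628, -0.165, 0.059], 0.73)]
side canister [([0.327, 0.226, 0.043], 0.77), ([0.477, 0.372, 0.048], 0.7), ([0.462, 0.234, 0.009], 0.18)]
top green_cover [([0.466, 0.196, 0.083], 0.64)]
top orange_cover []
top canister [([0.473, 0.354, 0.053], 0.89), ([0.324, 0.214, 0.054], 0.83)]
12.8667 [ 0.46648989 -0.05702825  0.30495654] [ 0.01822857 -0.27257465  0.43951976] 1.0005671189558016
```

View pics/s7c.png

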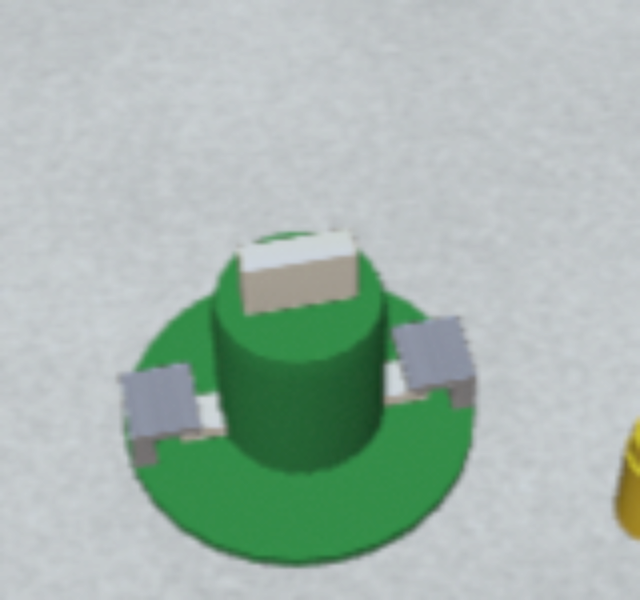

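View pics/t7.png

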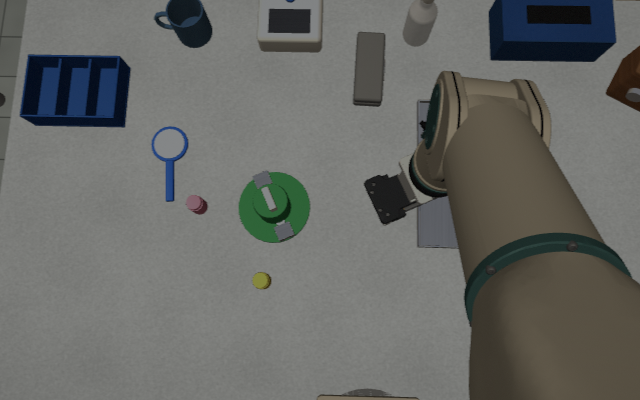

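View pics/t7c.png

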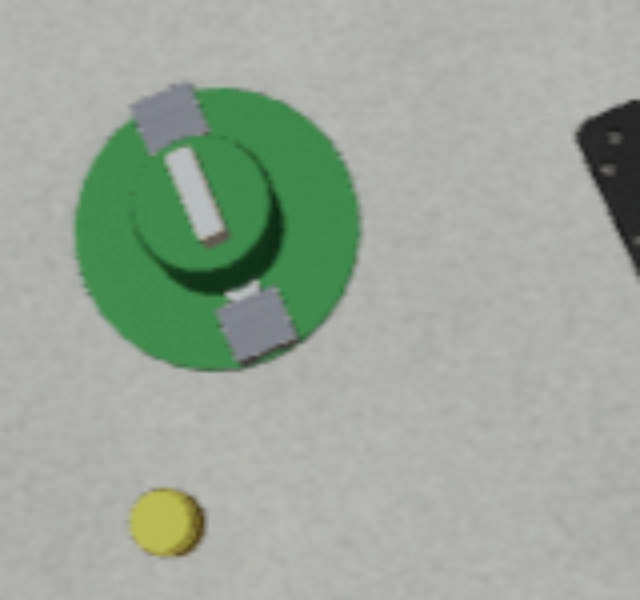

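```bash
python3 - <<'E'
from h import *
s,p=shot('top','t8.png')
f=lambda u,v,z: ray(p,220+u/4,150+v/4,z)
i=p['frame'][150:300,220:380].astype(int); m=(i.min(2)>118)&(np.ptp(i,axis=2)<25)
m=m.astype('uint8'); m[:, :]=m; m2=np.zeros_like(m); m2[36:60,38:60]=m[36:60,38:60]
ys,xs=np.nonzero(m2); print(len(xs),xs.min(),xs.max(),ys.min(),ys.max())
P=np.array([ray(p,220+x,150+y,.111)[:2] for x,y in zip(xs,ys)]); c=P.mean(0); w=np.linalg.svd(P-c)[2][0]; print('fin',c,np.degrees(np.arctan2(w[1],w[0])))
a,b=f(171,118,.03),f(257,326,.03); print('hooks',(a+b)/2,np.degrees(np.arctan2(*(a-b)[1::-1])))
print('disc',f(202,203,.083))
E
```

```text
131 42 54 37 59
fin [0.47648005 0.2020575 ] -155.85255800041114
hooks [0.47614167 0.20056489 0.03      ] 24.411495143479655
disc [0.47581029 0.20056771 0.083     ]
```

The fin is at yaw 24.1° and the hooks at 24.4°, with centres within 2 mm. Handing in.

```bash
python3 -c "
from station import manip
print(manip.close_job())"
```

```text
the job is handed in; nothing more can be done
None
```

The green cover is closed over the canister and released, and I handed the job in at about 13 s of the 40 s allowed; no verdict is reported.

I lifted it by its fin and lowered it 50° off the hooks until it met the plate. Contact built to 18 N at TCP z 0.1855, and I then eased that off. I twisted −50° to bring the wings under the hooks, opened the gripper and moved clear.

**Last checks:**
- **Alignment:** the fin is at 24.1° and the hooks at 24.4°. Centres agree within 2 mm, and the side view shows both wings under the hooks.
- **Height:** the TCP stayed at z 0.1855–0.1856 through the twist, so the cover did not ride up.
- **Orange cover:** its detected position in the side view is within 4 mm of where it started. The top view could not confirm this because the arm hid it.
- **Canister:** it is hidden under the cover, so I could not see it directly. Nothing resisted on the way down until the rim met the plate.
- **Detector misses:** the network reported a spurious low-confidence canister (0.18) at the base after closing. It also placed the cover 10–23 mm off my own measurement; it marks visible surfaces, so I went by my own.

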